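# Unfold the crank and clamp the gear case

### The job

Clamp the plastic gear case in the bench clamp: first unfold the crank's handle until it stands fully upright, then wind the crank clockwise until the jaw has pushed the case against the far jaw and holds it snugly. Stop at about 15 N of clamping force, because the case cracks if squeezed much harder; leave the handle upright, let go, and do not disturb the other things on the bench.

Things in the scene. Friction and masses are not known exactly. Their poses are not given: they have to be found in the camera images.
- clamp: Bench clamp fixed to the bench; origin on the crank's axis at bench level. Its bed (100 mm wide, 360 mm long, 20 mm thick) runs along its y axis; a grey gearbox (86 x 100 mm, top 62 mm above the bench) stands at the origin under the crank, the jaws lie to its -y.
- crank_axis (a point): Point on the vertical axis of the crank, 104 mm above the bench, level with the handle's fold hinge. The crank is a flat steel arm, 12 mm wide, 8 mm thick, its top 92 mm above the bench, that turns level about this axis. Clockwise seen from above closes the jaw, 20 mm per radian; it takes 1 to 3 rad to reach the work. Friction holds the crank where it is left.
- pivot (a point): Middle of the fold hinge at the end of the crank arm, 70 mm from crank_axis, between steel ears (30 mm wide over both, 20 mm along the arm, to 7 mm above this point). Running free, friction needs a steady push of some 6 to 9 N at the handle; clamping force adds 20/70 of itself (15 N of clamping: about 4.3 N more push).
- handle_end (a point): Free end of the handle: a round black plastic grip 16 mm in diameter, 60 mm long from pivot to this point, on its axis. Folded, it lies level above the crank arm (4 mm clear of it), pointing from pivot back at crank_axis; upright, this point stands 60 mm above pivot.
- handle (a joint): Fold angle of the handle about the level hinge at pivot: 0 = folded flat over the arm, 1.571 = upright against its stop. The free end swings up and outwards. A stiff hinge (0.1 N m) keeps it where it is left; an inward push of about 2 to 3 N near its end folds it again.
- pad: Black rubber pressure pad of the moving jaw, 70 x 12 x 34 mm, origin at its centre, 42 mm above the bench; it is carried on stiff springs (about 7 N per mm) and moves towards the far jaw, along -y of the clamp, as the crank turns clockwise.
- gear_case: White moulded gear case, about 56 x 40 mm and 38 mm high with a round boss on top, about 120 g, standing loose on the bed (20 mm above the bench) between pad and far jaw, with gaps of several mm on both sides; origin at the centre of its underside. The far jaw is set anywhere within 24 mm, so where the case stops must be felt.
- mug: White mug, 80 mm across, 92 mm high, a bystander; origin at the centre of its underside.
- screwdriver: Red-handled screwdriver, 190 mm long, lying on the bench, a bystander; origin near its middle.
- glue: Small blue bottle, 32 mm across, 62 mm high, a bystander; origin at the centre of its underside.
- tape: Roll of pale tape, 90 mm across, 22 mm high, a bystander; origin at the centre of its underside.
There are look-alikes about, which are no part of the job. What is meant by the gear_case is not brown, and is the larger of those in its own colour.

How it is judged (in metres and radians):
On the way, in this order (a step that is already met when the one before it is completed fails the run):
1. the handle is unfolded upright (value of joint handle above 1.4 rad), for 0.2 s.
2. with the handle upright, the pad presses on the case (contact force between pad and gear_case above 6 N and value of joint handle above 1.2 rad), for 0.2 s.
At the end, for the whole second after the job is handed in: The pad presses on the gear case with 7 to 25 N, the case stands flat on the clamp's bed (within 6 mm and 0.1 rad) and at rest, and the handle stands upright (above 1.3 rad) (contact force between pad and gear_case between 7 and 25 N and value of joint handle above 1.3 rad and angle between gear_case's own z axis and vertical below 0.1 rad and height (world z) of gear_case below 0.026 m and linear speed of gear_case below 0.01 m/s); the robot touches nothing.
It fails at once if the case is squeezed with more than 33 N (contact force between pad and gear_case above 33 N).
It fails at once if the crank is wound (pivot more than 25 mm from its start) while the handle is not unfolded (below 1.1 rad) (distance of pivot from where it was at the start of the episode above 0.025 m and value of joint handle below 1.1 rad).
It fails at once if a bystander is moved by more than 30 mm (distance of any of mug, screwdriver, glue, tape from where it was at the start of the episode above 0.03 m).
It also fails if it takes over 72 s, if anything falls off the work surface, if the arm or the gripper's body presses on something with over 40 N, if the wrist force passes 120 N, or if a joint passes its speed limit or range.

### The arm

A 6-joint arm with a two-finger parallel gripper is mounted at the origin on the work surface. World frame = base frame: x ahead of the robot, y to its left, z up, the work surface at z = 0. Lengths are in mm, angles in degrees, forces in N, time in s.
With the tool pointing down it reaches from about 300 to 850 mm from the base axis. Payload 4.2 kg.
Tool frame: the origin (TCP) lies midway between the tips of the shut fingers; the grasp point (between the pads) lies 19 mm behind it; x points along the fingers, z is the direction in which the jaws open and shut, and the axes are right-handed (so a half turn about x gives the same grasp; the last joint's range is limited). The gripper opens to 91 mm and grips with 3 to 60 N. Pads are 32 mm wide; open, the fingers measure 118 mm over their backs; the gripper's body (76 mm by 178 mm) begins 60 mm behind the grasp point.
Start: joints at [70.359, 18.312, 89.639, -0, 72.044, -1.146], TCP at [182.406, 545.318, 213.976] pointing down, gripper open.
Joint ranges: [-177.97, 177.97], [-48.28, 115.42], [12.27, 149.76], [-77.06, 257.06], [2.81, 150.46], [-146.56, 146.56]. Speed limits (degrees/s): [147.25, 147.25, 180, 180, 180, 180].

### API

Orientations are given as [roll, pitch, yaw] about the fixed x, y, z axes, in that order (R = Rz(yaw) Ry(pitch) Rx(roll)).
In Python, from workcell import env gives the robot as it stands.
- The arm moves only by the tool send_rows, never from a script. Its argument "commands" is a list that holds one entry, the list of rows, each a list of 6 numbers: the shift along the tool's x, y, z normalised to -1 to 1, where 1 is 0.1 m, then the turn, a rotation vector about the tool's x, y, z normalised to -1 to 1, where 1 is 2 pi rad. In form: [[[x, y, z, wx, wy, wz], ...]]. A call has 1 to 20 rows; each row is the pose to reach, as a shift and turn from the pose commanded when the call began, along the tool's axes at that moment, turning the shorter way round; what a row does not reach only later rows make up. A row lasts 1/8 s, in which the tool goes at most 62.5 mm and 10.7 degrees, less where a joint would pass 70% of its speed; a pose out of reach is approached as far as the arm can. A call with a number of a shift or a turn outside -1 to 1 is refused whole. A call with a gripper value outside its range is refused whole. "jaw" is the closure, from -1 (fully open) to 1 (shut), so that 0 is half open, set as the call begins (left out, the last holds). The fingers move at their own pace and stop on an object; "force" is the grip in N (left out, the last holds). Time passes only in rows, so rows that repeat a pose let the fingers close. It gives the time, the measured TCP pose, the force and the opening at its end, in the units of the state.
- env.state(): the state, without advancing time (a new reading comes with each control period).
- env.grab_frame(name): name is "scene" or "top" or "wrist"; returns (picture, depth): 384x512x3 uint8, red, green, blue; 384x512 float32, mm along the optical axis (not along the pixel's ray), 0 where there is no reading.
- env.get_calibration(name): a dict with "mtx" (3x3 intrinsics, pixels), "camera_from_world" (4x4, takes a point from world to camera coordinates). Camera axes: x right, y up, looking along -z (the intrinsics and any distortion apply to the point x, -y, -z); pixel columns grow to the right and rows downward; lengths in mm; the calibration is good to about 2 mm. A picture is of the moment at which its call begins: read the wrist's pose just before it. get_calibration takes no time and is no camera call; for the wrist camera it gives the pose at the moment of the call.
- env.job_done(): hands the job in, once; it reports no verdict.
The state is a dict: "time_s": time; "qpos": joint angles; "qvel": joint speeds; "effort": joint torques, N m; "ee_pos": TCP position; "ee_rot": TCP orientation; "force": force on the tool from outside, world axes, zero at the start; "torque": the same for the moment, N m; "gripper_width": finger opening in mm.
Only numpy, scipy, OpenCV 4.12 (cv2) and the standard library are available. Lean on these libraries where they do the work, as an engineer would, in place of code of your own. Each camera call takes 0.05 s, during which the arm holds its last target.

## Working session

There is one attempt and no reset: what is moved stays moved. The work goes in short steps, Python scripts to look and compute and a tool call to move; the robot and the scene stay as the last step left them, time stands still between calls to the robot, and variables do not carry over. Pictures are saved under pics/ and viewed, and the job is handed in when it is done.

Besides the shell and the picture viewer there is one more tool, called as name(argument=value, ...), one argument or row to a line, values as JSON. send_rows: Moves the arm, as the interface text tells. Its arguments: {"type":"object","properties":{"commands":{"type":"array","items":{"type":"array","items":{"type":"array","items":{"type":"number","minimum":-1,"maximum":1}}}},"jaw":{"type":"number"},"force":{"type":"number"}},"required":["commands"]}

```bash
mkdir -p pics; ls; python3 - <<'E'
from workcell import env
import cv2,numpy as np
print(env.state())
for n in ["scene","top","wrist"]:
    p,d=env.grab_frame(n); c=env.get_calibration(n)
    cv2.imwrite(f"pics/{n}0.png",p[:,:,::-1]); np.savez(f"{n}0.npz",p=p,d=d,K=c["mtx"],T=c["camera_from_world"])
    print(n,c["mtx"].tolist(),np.round(c["camera_from_world"],3).tolist(),c.keys())
E
```

```text
pics
{'time_s': 0.0, 'qpos': array([ 7.03599867e+01,  1.83499156e+01,  8.97062467e+01, -6.17365101e-04,
        7.20429136e+01, -1.14546519e+00]), 'qvel': array([-0.00014718,  0.03379642, -0.07053821,  0.06217791, -0.07601084,
        0.01065589]), 'effort': array([-6.74910953e-04, -4.12465560e+01, -2.31972420e+01,  7.24968477e-02,
        4.58463735e-02, -1.63371656e-04]), 'ee_pos': array([182.22782288, 544.83127505, 213.138652  ]), 'ee_rot': array([ 179.1939723 ,   89.90092241, -109.30038501]), 'force': array([-1.12762203, -0.40218252,  0.02646907]), 'torque': array([ 0.07066078, -0.02161547,  0.04455535]), 'gripper_width': 90.95834251934777}
scene [[439.93382873527446, 0.0, 259.3002375913483], [0.0, 439.93382873527446, 188.12718138908699], [0.0, 0.0, 1.0]] [[0.819, 0.574, 0.017, -571.091], [-0.42, 0.579, 0.699, 85.925], [0.391, -0.579, 0.715, -1056.224], [0.0, 0.0, 0.0, 1.0]] dict_keys(['mtx', 'camera_from_world'])
top [[393.8525102115482, 0.0, 252.0988892852803], [0.0, 393.8525102115482, 188.9744829159969], [0.0, 0.0, 1.0]] [[-0.0, -1.0, -0.004, 150.704], [0.997, -0.0, 0.074, -556.592], [-0.074, -0.004, 0.997, -1015.103], [0.0, 0.0, 0.0, 1.0]] dict_keys(['mtx', 'camera_from_world'])
wrist [[275.09696786714653, 0.0, 255.41238025998004], [0.0, 275.09696786714653, 188.95330331068487], [0.0, 0.0, 1.0]] [[0.316, 0.949, -0.002, -574.036], [-0.914, 0.304, -0.269, 30.777], [-0.255, 0.087, 0.963, -392.19], [0.0, 0.0, 0.0, 1.0]] dict_keys(['mtx', 'camera_from_world'])
```

View pics/scene0.png

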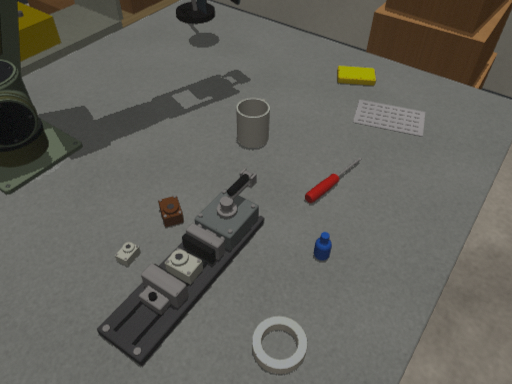

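View pics/top0.png

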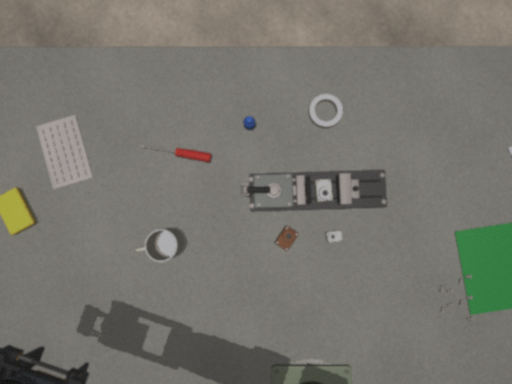

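View pics/wrist0.png

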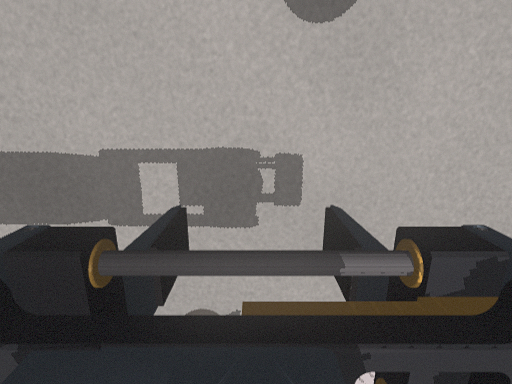

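The gear case could be confused with the white block between the jaws at top (325,190), the small white block at (335,237), and the brown one at (287,237). The description picks the larger white one, in the clamp at (325,190). I'll check it in a close crop and measure the clamp.

```bash
cat > h.py <<'E'
import numpy as np,cv2
def load(n):
    z=np.load(n+".npz"); return z['p'],z['d'],z['K'],z['T']
def back(K,T,u,v,d):
    pc=np.array([(u-K[0,2])/K[0,0]*d,-(v-K[1,2])/K[1,1]*d,-d])
    return T[:3,:3].T@(pc-T[:3,3])
def plane(K,T,u,v,z):
    r=T[:3,:3].T@np.array([(u-K[0,2])/K[0,0],-(v-K[1,2])/K[1,1],-1]); c=-T[:3,:3].T@T[:3,3]
    return c+r*(z-c[2])/r[2]
def proj(K,T,p):
    q=T[:3,:3]@np.asarray(p,float)+T[:3,3]; return K[0,2]+K[0,0]*q[0]/-q[2], K[1,2]-K[1,1]*q[1]/-q[2]
E
python3 - <<'E'
from h import *
p,d,K,T=load("top0")
c=cv2.resize(p[150:260,225:395],None,fx=4.7,fy=4.7,interpolation=cv2.INTER_CUBIC)[:,:,::-1]; cv2.imwrite("pics/c_top.png",c)
p2,d2,K2,T2=load("scene0")
c=cv2.resize(p2[160:360,95:275],None,fx=3,fy=3,interpolation=cv2.INTER_CUBIC)[:,:,::-1]; cv2.imwrite("pics/c_sc.png",c)
for u,v in [(273,190),(245,190),(260,190),(325,190),(251,172),(384,172),(386,208),(251,211)]:
    print(u,v,back(K,T,u,v,d[v,u]).round(1))
for u,v in [(228,203),(240,184),(250,179)]:
    print(u,v,back(K2,T2,u,v,d2[v,u]).round(1))
E
```

```text
273 190 [548.8  99.2  92.2]
245 190 [547.7 167.4 108.6]
260 190 [547.5 131.3 110.5]
325 190 [551.2 -34.4  57.4]
251 172 [604.1 153.6  -0.8]
384 172 [ 601.5 -197.5   19.5]
386 208 [ 5.071e+02 -2.068e+02  5.000e-01]
251 211 [499.1 153.6   0. ]
228 203 [556.6  95.7  92.5]
240 184 [555.  135.9 109.5]
250 179 [562.2 158.6 109.1]
```

View pics/c_top.png

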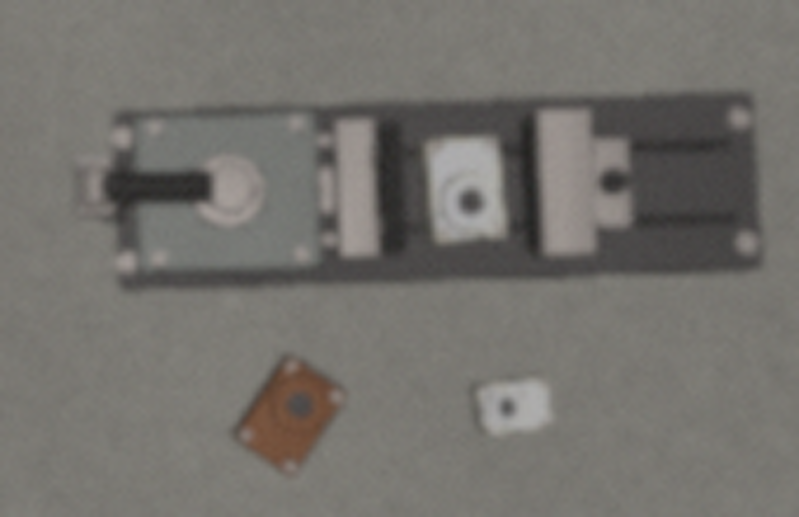

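View pics/c_sc.png

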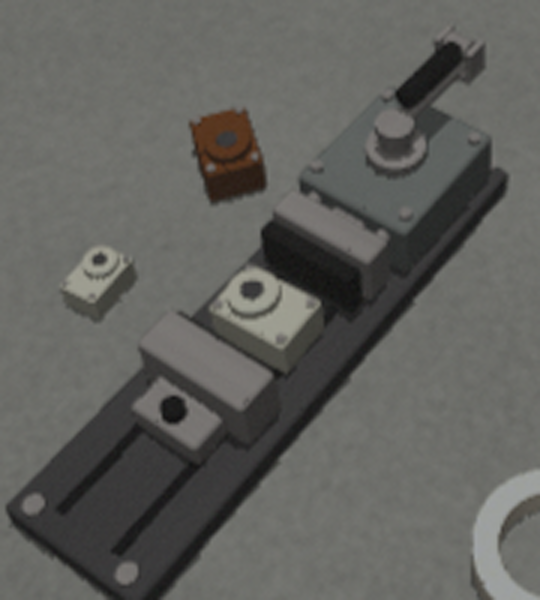

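The crop confirms it: the larger white case with the boss stands between the jaws at crop (465,190). The crank lies along about +y, with the ears at crop (93,187), the handle tip at (210,187) and the hub at (230,190). Next I'll measure the pivot, the handle and the gaps.

```bash
python3 - <<'E'
from h import *
p,d,K,T=load("top0")
g=p.max(2)
print("rows/cols brightness handle"); 
print(g[184:197,238:284])
m=np.zeros(g.shape,np.uint8); m[184:196,243:272]=(g[184:196,243:272]<60)
ys,xs=np.nonzero(m); print(len(xs),xs.min(),xs.max(),ys.mean())
r=cv2.minAreaRect(np.column_stack([xs,ys]).astype(np.float32)); print(r)
for u in (xs.min()-.5,xs.max()+.5): 
    print(plane(K,T,u,ys[abs(xs-u)<4].mean(),108).round(1))
# profile along clamp axis, depth-> world
for v in (184,196):
    print([ (u,)+tuple(back(K,T,u,v,d[v,u])[1:].round(0).astype(int)) for u in range(284,362)])
# ears / hub by scene depth
p2,d2,K2,T2=load("scene0")
for nm,(D,KK,TT) in dict(top=(d,K,T),scene=(d2,K2,T2)).items():
    vv,uu=np.mgrid[0:384,0:512]; P=np.stack([(uu-KK[0,2])/KK[0,0]*D,-(vv-KK[1,2])/KK[1,1]*D,-D],-1)
    W=(P-TT[:3,3])@TT[:3,:3]
    k=(W[...,2]>84)&(W[...,2]<118)&(abs(W[...,0]-550)<40)&(W[...,1]>70)&(W[...,1]<200)&(D>0)
    q=W[k]; print(nm,len(q),q.min(0).round(1),q.max(0).round(1),np.median(q,0).round(1))
    for y in range(75,195,10):
        s=q[(q[:,1]>=y)&(q[:,1]<y+10)]
        if len(s): print(y,len(s),s.mean(0).round(1),s[:,0].min().round(1),s[:,0].max().round(1),s[:,2].max().round(1))
E
```

```text
rows/cols brightness handle
[[122 120 118 125 131 133 134 135 137 136 115  89  73  73  74  88 107 115
  119 119 116 118 118 119 119 118 118 116 116 119 126 140 150 150 144 144
  142 146 145 141 131 121 117 117 119 120]
 [121 117 116 115 120 120 126 130 127 119 105  82  68  65  72  87  97 111
  114 116 114 113 113 114 113 111 106 105 107 113 125 141 149 147 145 147
  144 145 143 143 142 129 116 116 120 116]
 [123 119 112 108 110 115 126 129 118 102  83  69  58  57  62  70  83  89
   90  91  92  89  91  91  91  88  85  79  79  88  98 118 135 145 152 152
  151 151 145 145 145 136 119 114 117 118]
 [121 120 114 104 109 117 131 134 120  90  64  53  48  45  51  50  58  57
   59  60  60  59  61  58  60  57  57  52  55  57  62  86 122 148 155 155
  153 156 153 146 146 146 132 119 117 118]
 [120 122 114 108 110 122 137 140 116  80  60  55  50  50  47  51  52  47
   50  44  50  48  50  48  50  51  47  49  51  49  51  78 119 151 158 158
  158 158 154 151 146 145 139 125 118 118]
 [122 122 114 108 110 122 137 139 112  76  58  56  53  50  53  54  53  54
   51  52  51  53  50  50  52  53  52  52  
[... 7503 characters left out ...]
7.3 114.6
155 58 [549.9 160.7 108. ] 535.6 564.4 115.3
165 44 [549.7 170.3 110.3] 535.8 564.5 115.6
175 8 [552.6 175.1  91.6] 544.0 561.1 93.6
scene 593 [534.9  84.2  84.4] [566.2 176.6 114. ] [554.9 132.7 103.7]
75 1 [551.2  84.2  90.9] 551.2 551.2 90.9
85 68 [552.8  89.8  91.5] 540.6 562.7 95.7
95 55 [553.4  99.7  92.5] 539.7 564.5 95.4
105 78 [551.7 109.7 102.2] 541.0 558.9 113.4
115 53 [554.  119.6 104. ] 544.0 559.7 113.8
125 53 [553.4 130.  104. ] 542.9 559.1 113.1
135 53 [553.9 140.2 104.1] 543.5 559.0 114.0
145 46 [553.9 150.3 104.7] 544.5 558.2 112.6
155 109 [555.  160.5 102.9] 536.6 565.6 114.0
165 72 [556.1 169.4 105.4] 534.9 566.2 113.2
175 5 [564.4 175.8  93.3] 563.9 564.9 107.3
```

```bash
cat >> h.py <<'E'
from scipy.spatial.transform import Rotation as Ro
import json
def rpy(a): return Ro.from_euler('xyz',a,degrees=True)
def getc():
    c=json.load(open('cmd.json')); return np.array(c['p']),Ro.from_quat(c['q'])
def setc(p,R): json.dump(dict(p=list(map(float,p)),q=list(map(float,R.as_quat()))),open('cmd.json','w'))
def row(p,R,pt,Rt):
    s=R.inv().apply(np.asarray(pt)-p)/100; w=(R.inv()*Rt).as_rotvec()/(2*np.pi); return np.r_[s,w]
def apply(p,R,r):
    r=np.asarray(r,float); return p+R.apply(r[:3]*100), R*Ro.from_rotvec(r[3:]*2*np.pi)
def sent(r):
    p,R=getc(); setc(*apply(p,R,r)); p,R=getc(); print("cmd",p.round(1)); print(R.as_matrix().round(3))
E
python3 - <<'E'
from h import *
from workcell import env
s=env.state(); R=rpy(s['ee_rot']); print(R.as_matrix().round(4))
# ideal down with same yaw
M=R.as_matrix(); z=M[:,2].copy(); z[2]=0; z/=np.linalg.norm(z); x=np.array([0,0,-1.]); y=np.cross(z,x)
R0=Ro.from_matrix(np.column_stack([x,y,z])); print(R0.as_matrix().round(4), (R0.inv()*R).as_rotvec(degrees=True))
setc([182.406,545.318,213.976],R0)
for sg in (1,-1):
    zt=np.array([sg,0,0.]); Rt=Ro.from_matrix(np.column_stack([x,np.cross(zt,x),zt]))
    print(sg,row(*getc(),[550.5,127,214],Rt).round(4))
E
```

```text
[[-4.000e-04 -9.484e-01  3.172e-01]
 [-1.200e-03  3.172e-01  9.484e-01]
 [-1.000e+00  0.000e+00 -1.300e-03]]
[[ 0.     -0.9484  0.3172]
 [ 0.      0.3172  0.9484]
 [-1.     -0.      0.    ]] [7.95903554e-08 7.44434461e-02 1.22514226e-04]
1 [-2.0000e-04 -4.8177e+00 -2.7996e+00  1.9860e-01  0.0000e+00  0.0000e+00]
-1 [-2.0000e-04 -4.8177e+00 -2.7996e+00 -3.0140e-01 -0.0000e+00  0.0000e+00]
```

send_rows(
  commands=[
    [[0, -0.5, -0.3, 0, 0, 0], [0, -1, -0.58, 0, 0, 0], [0, -1, -0.58, 0, 0, 0]],
  ],
  jaw=0,
)

```text
time_s: 0.52
ee_pos: [260.6, 456.0, 213.9]
ee_rot: [-153.3, 89.9, -82.0]
force: [-0.3, 1.0, -0.7]
gripper_width: 64.4
```

send_rows(
  commands=[
    [[0, -0.5, -0.3, 0, 0, 0], [0, -1, -0.58, 0, 0, 0]],
  ],
)

```text
time_s: 0.78
ee_pos: [335.5, 371.8, 213.8]
ee_rot: [24.8, 90.0, 96.4]
force: [0.1, 1.3, 0.8]
gripper_width: 46.3
```

send_rows(
  commands=[
    [[0, -0.5, -0.3, 0, 0, 0], [0, -1, -0.58, 0, 0, 0]],
  ],
)

```text
time_s: 1.02
ee_pos: [412.5, 284.7, 213.9]
ee_rot: [12.5, 89.9, 84.1]
force: [0.3, 0.4, -0.1]
gripper_width: 45.8
```

send_rows(
  commands=[
    [[0, -0.5, -0.3, 0, 0, 0], [0, -1, -0.58, 0, 0, 0]],
  ],
)

```text
time_s: 1.27
ee_pos: [489.2, 197.9, 213.9]
ee_rot: [7.5, 89.9, 79.0]
force: [0.8, 0.5, 0.7]
gripper_width: 45.8
```

```bash
python3 - <<'E'
from h import *
from workcell import env
for i in range(4): sent([0,-1,-.58,0,0,0])
zt=np.array([1,0,0.]);x=np.array([0,0,-1.]); Rt=Ro.from_matrix(np.column_stack([x,np.cross(zt,x),zt]))
print(row(*getc(),[550.5,127,170],Rt).round(4)); s=env.state(); print(s['ee_pos'],s['qpos'],s['time_s'],s['gripper_width'])
E
```

```text
cmd [258.8 458.6 214. ]
[[ 0.    -0.948  0.317]
 [ 0.     0.317  0.948]
 [-1.    -0.     0.   ]]
cmd [335.3 371.9 214. ]
[[ 0.    -0.948  0.317]
 [ 0.     0.317  0.948]
 [-1.    -0.     0.   ]]
cmd [411.7 285.1 214. ]
[[ 0.    -0.948  0.317]
 [ 0.     0.317  0.948]
 [-1.    -0.     0.   ]]
cmd [488.2 198.4 214. ]
[[ 0.    -0.948  0.317]
 [ 0.     0.317  0.948]
 [-1.    -0.     0.   ]]
[ 0.4398 -0.8177 -0.4796  0.1986  0.      0.    ]
[489.16544878 197.92013912 213.92689882] [ 2.07500321e+01  1.40354178e+01  9.57466321e+01  4.98687919e-02
  7.01889191e+01 -5.08040152e+01] 1.275 45.815578956479435
```

send_rows(
  commands=[
    [[0.1, -0.2, -0.1, 0.029, 0, 0], [0.2, -0.4, -0.2, 0.058, 0, 0], [0.3, -0.6, -0.3, 0.087, 0, 0], [0.44, -0.818, -0.48, 0.116, 0, 0], [0.44, -0.818, -0.48, 0.145, 0, 0], [0.44, -0.818, -0.48, 0.174, 0, 0], [0.44, -0.818, -0.48, 0.1986, 0, 0], [0.44, -0.818, -0.48, 0.1986, 0, 0], [0.44, -0.818, -0.48, 0.1986, 0, 0]],
  ],
)

```text
time_s: 2.4
ee_pos: [550.5, 127.5, 169.8]
ee_rot: [124.2, 90.0, 124.3]
force: [-0.3, 0.1, 0.8]
gripper_width: 45.6
```

```bash
python3 - <<'E'
from h import *
from workcell import env
sent([0.44, -0.818, -0.48, 0.1986, 0, 0])
s=env.state(); print(s['ee_pos'],rpy(s['ee_rot']).as_matrix().round(3),s['qpos'],s['force'])
for n in ["scene","wrist"]:
    p,d=env.grab_frame(n); c=env.get_calibration(n)
    cv2.imwrite(f"pics/{n}1.png",p[:,:,::-1]); np.savez(f"{n}1.npz",p=p,d=d,K=c["mtx"],T=c["camera_from_world"])
    if n=="scene": cv2.imwrite("pics/sc1c.png",cv2.resize(p[100:300,130:330],None,fx=3,fy=3)[:,:,::-1])
E
```

```text
cmd [550.5 127.  170. ]
[[ 0. -0.  1.]
 [ 0.  1.  0.]
 [-1.  0.  0.]]
[550.50315064 127.50539512 169.81930189] [[-0.    -0.003  1.   ]
 [ 0.     1.     0.003]
 [-1.     0.    -0.   ]] [1.18656632e+01 1.92199380e+01 9.49350978e+01 1.64049690e-02
 6.58511560e+01 1.16957671e+01] [-0.30330159  0.07702573  0.78200792]
```

View pics/wrist1.png

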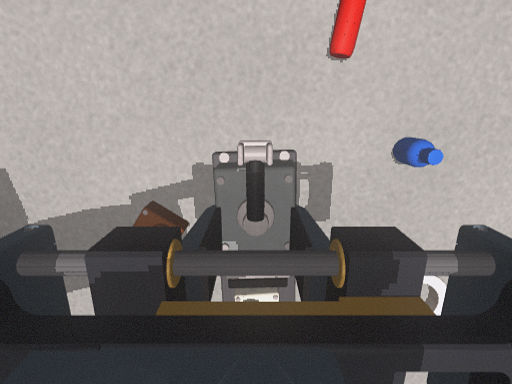

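View pics/sc1c.png

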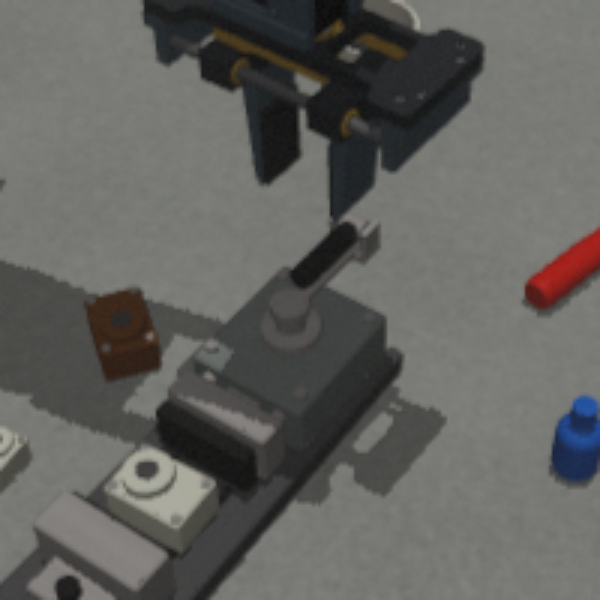

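The wrist view shows the handle between (255,165) and (255,215), centred under the open fingers, with the ears at (255,150). One more measurement of the handle and ears from the wrist depth.

```bash
python3 - <<'E'
from h import *
p,D,K,T=load("wrist1")
vv,uu=np.mgrid[0:384,0:512]; P=np.stack([(uu-K[0,2])/K[0,0]*D,-(vv-K[1,2])/K[1,1]*D,-D],-1)
W=(P-T[:3,3])@T[:3,:3]
k=(W[...,2]>80)&(W[...,2]<120)&(abs(W[...,0]-550)<40)&(W[...,1]>70)&(W[...,1]<200)&(D>0)&(vv<235)
q=W[k]
for y in range(80,185,5):
    s=q[(q[:,1]>=y)&(q[:,1]<y+5)]
    if len(s): print(y,len(s),s.mean(0).round(1),s[:,0].min().round(1),s[:,0].max().round(1),s[:,2].max().round(1))
E
```

```text
85 28 [550.1  88.8  93.8] 543.8 556.5 94.9
90 100 [549.6  92.6  93.9] 537.9 561.4 95.7
95 124 [549.9  97.6  93.9] 537.9 562.3 95.4
100 89 [550.1 102.   93.5] 537.7 562.4 95.2
105 34 [550.8 107.2  95.5] 538.9 561.2 111.6
110 86 [549.5 112.5 110.9] 542.3 556.9 113.9
115 89 [549.5 117.6 111.3] 542.4 556.8 113.7
120 94 [549.9 122.5 111. ] 541.4 557.7 114.3
125 93 [549.5 127.5 111.2] 542.4 556.7 114.3
130 101 [549.6 132.5 111. ] 541.5 557.7 113.8
135 98 [549.2 137.6 111.1] 541.5 556.6 114.2
140 96 [549.6 142.5 111.3] 541.6 557.5 114.1
145 106 [549.2 147.5 111. ] 541.6 556.5 113.7
150 106 [549.3 152.7 111.1] 541.6 557.4 113.8
155 103 [548.8 157.6 110.6] 539.4 556.4 114.3
160 185 [549.3 162.6 110.4] 535.1 563.9 113.5
165 199 [549.5 167.5 111.3] 534.3 563.9 113.4
170 237 [548.9 172.6 110.6] 534.3 563.8 113.6
175 235 [549.4 176.9  98.6] 534.5 563.9 112.7
```

send_rows(
  commands=[
    [[0.25, 0, -0.008, 0, 0, 0], [0.5, 0, -0.008, 0, 0, 0], [0.65, 0, -0.008, 0, 0, 0], [0.76, 0, -0.008, 0, 0, 0], [0.76, 0, -0.008, 0, 0, 0]],
  ],
)

```text
time_s: 3.12
ee_pos: [549.5, 126.9, 93.5]
ee_rot: [-173.3, 89.9, -173.2]
force: [0.1, 0.1, 0.5]
gripper_width: 45.7
```

send_rows(
  commands=[
    [[0, 0, 0, 0, 0, 0], [0, 0, 0, 0, 0, 0], [0, 0, 0, 0, 0, 0], [0, 0, 0, 0, 0, 0], [0, 0, 0, 0, 0, 0], [0, 0, 0, 0, 0, 0]],
  ],
  jaw=1,
  force=12,
)

```text
time_s: 3.88
ee_pos: [550.0, 127.0, 94.3]
ee_rot: [11.0, 89.9, 11.1]
force: [0.7, -0.3, 2.8]
gripper_width: 15.7
```

send_rows(
  commands=[
    [[-0.07, 0.006, 0, 0, 0, 0], [-0.137, 0.024, 0, 0, 0, 0], [-0.2, 0.054, 0, 0, 0, 0], [-0.257, 0.094, 0, 0, 0, 0], [-0.306, 0.143, 0, 0, 0, 0], [-0.306, 0.143, 0, 0, 0, 0]],
  ],
)

```text
time_s: 4.62
ee_pos: [549.9, 141.1, 125.9]
ee_rot: [-27.5, 89.9, -27.4]
force: [2.7, -3.7, 3.3]
gripper_width: 15.6
```

```bash
python3 - <<'E'
from h import *
from workcell import env
sent([.76,0,-.008,0,0,0]);sent([-.306,.143,0,0,0,0])
s=env.state(); print(s['ee_pos'],s['force'],s['gripper_width'])
p,d=env.grab_frame("scene");cv2.imwrite("pics/sc2c.png",cv2.resize(p[100:300,130:330],None,fx=3,fy=3)[:,:,::-1])
E
```

```text
cmd [549.7 127.   94. ]
[[ 0. -0.  1.]
 [ 0.  1.  0.]
 [-1.  0.  0.]]
cmd [549.7 141.3 124.6]
[[ 0. -0.  1.]
 [ 0.  1.  0.]
 [-1.  0.  0.]]
[549.93836347 141.05953132 125.89490325] [ 2.65374851 -3.68967426  3.27751768] 15.569546874200705
```

View pics/sc2c.png

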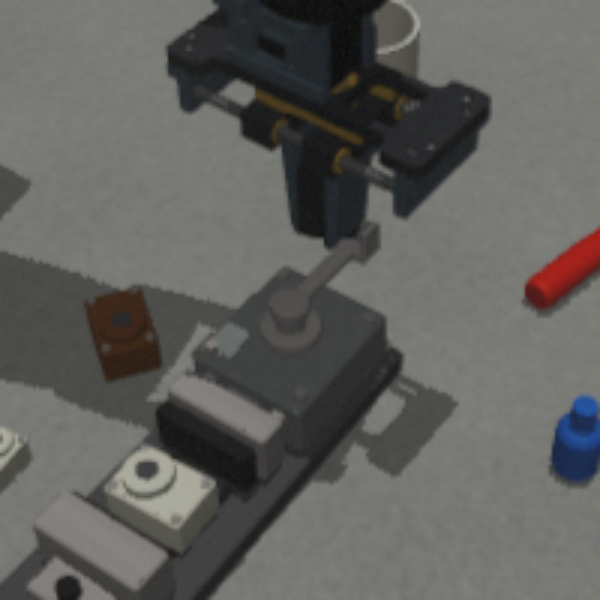

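The arm is bare now and the handle is held between the fingers at about 50°. I'll carry on to upright.

send_rows(
  commands=[
    [[-0.04, 0.057, 0, 0, 0, 0], [-0.07, 0.12, 0, 0, 0, 0], [-0.088, 0.188, 0, 0, 0, 0], [-0.094, 0.257, 0, 0, 0, 0], [-0.094, 0.257, 0, 0, 0, 0]],
  ],
)

```text
time_s: 5.3
ee_pos: [549.9, 165.9, 136.2]
ee_rot: [-52.4, 89.9, -52.3]
force: [-0.6, -6.2, 10.8]
gripper_width: 15.4
```

send_rows(
  commands=[
    [[0, 0.02, 0, 0, 0, 0], [0, 0.04, 0, 0, 0, 0], [0, 0.04, 0, 0, 0, 0], [0, 0.04, 0, 0, 0, 0]],
  ],
)

```text
time_s: 5.8
ee_pos: [549.9, 169.5, 136.5]
ee_rot: [-51.8, 89.8, -51.8]
force: [-1.4, -6.5, 11.7]
gripper_width: 15.6
```

```bash
python3 - <<'E'
from h import *
from workcell import env
sent([-.094,.257,0,0,0,0]);sent([0,.04,0,0,0,0])
s=env.state(); print(s['ee_pos'],s['force'],s['gripper_width'],s['qpos'])
p,d=env.grab_frame("scene");cv2.imwrite("pics/sc3c.png",cv2.resize(p[100:300,130:330],None,fx=3,fy=3)[:,:,::-1])
E
```

```text
cmd [549.7 167.  134. ]
[[ 0. -0.  1.]
 [ 0.  1.  0.]
 [-1.  0.  0.]]
cmd [549.7 171.  134. ]
[[ 0. -0.  1.]
 [ 0.  1.  0.]
 [-1.  0.  0.]]
[549.86110107 169.53553307 136.50575684] [-1.40809756 -6.51679436 11.70743243] 15.632313477264052 [16.07724691 21.68001471 96.32811846 -0.16827393 61.93158374 16.13110351]
```

View pics/sc3c.png

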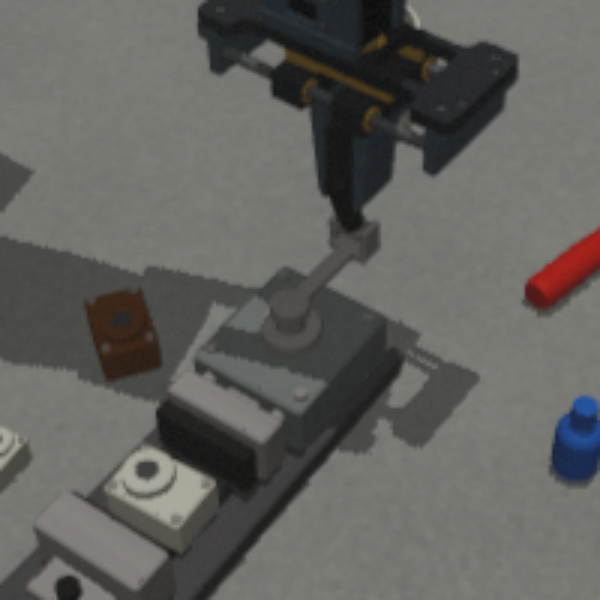

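The handle still leans slightly inward, from the ears at (355,238) to (337,195), and the tool is being pushed up by 12 N. I'll relieve the height and pull further outward until the stop is felt.

send_rows(
  commands=[
    [[-0.04, 0.0, 0, 0, 0, 0], [-0.04, 0.03, 0, 0, 0, 0], [-0.04, 0.05, 0, 0, 0, 0], [-0.04, 0.05, 0, 0, 0, 0], [-0.04, 0.05, 0, 0, 0, 0]],
  ],
)

```text
time_s: 6.48
ee_pos: [549.7, 175.7, 138.4]
ee_rot: [-59.2, 90.0, -59.2]
force: [1.5, -5.0, 3.2]
gripper_width: 15.4
```

```bash
python3 - <<'E'
from h import *
from workcell import env
sent([-.04,.05,0,0,0,0])
s=env.state(); print(s['ee_pos'],s['force'],s['gripper_width'],s['torque'])
p,d=env.grab_frame("scene");c=env.get_calibration("scene")
np.savez("scene4.npz",p=p,d=d,K=c["mtx"],T=c["camera_from_world"])
cv2.imwrite("pics/sc4c.png",cv2.resize(p[140:220,200:300],None,fx=7,fy=7,interpolation=2)[:,:,::-1])
for P in ([549.7,168,104],[549.7,168,164],[549.7,152,160]):print(np.array(proj(c["mtx"],c["camera_from_world"],P))*7-[1400,980])
E
```

```text
cmd [549.7 176.  138. ]
[[ 0. -0.  1.]
 [ 0.  1.  0.]
 [-1.  0.  0.]]
[549.74631494 175.71640397 138.37345636] [ 1.4781411  -5.03162562  3.2152643 ] 15.407224746863356 [-1.09429967 -0.20781158  0.03073924]
[333.641921   248.51342089]
[333.20672328  86.67113729]
[297.59639502 130.27336966]
```

View pics/sc4c.png

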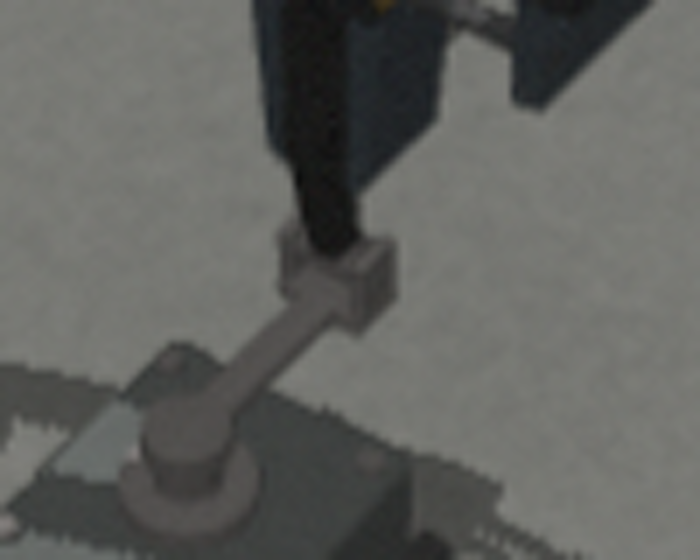

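send_rows(
  commands=[
    [[0, 0.03, 0, 0, 0, 0], [0, 0.06, 0, 0, 0, 0], [0, 0.06, 0, 0, 0, 0], [0, 0.06, 0, 0, 0, 0]],
  ],
)

```text
time_s: 7.02
ee_pos: [549.7, 182.1, 138.4]
ee_rot: [50.4, 90.0, 50.4]
force: [1.9, -4.3, 5.6]
gripper_width: 14.3
```

```bash
python3 - <<'E'
from h import *
from workcell import env
sent([0,.06,0,0,0,0])
s=env.state(); print(s['ee_pos'],s['force'],s['gripper_width'],s['torque'])
p,d=env.grab_frame("scene");c=env.get_calibration("scene")
cv2.imwrite("pics/sc5c.png",cv2.resize(p[140:220,200:300],None,fx=7,fy=7,interpolation=2)[:,:,::-1])
E
```

```text
cmd [549.7 182.  138. ]
[[ 0. -0.  1.]
 [ 0.  1.  0.]
 [-1.  0.  0.]]
[549.7251863  182.05227258 138.39853892] [ 1.86778453 -4.32952048  5.61053846] 14.284914479192246 [-0.93749441 -0.11956856  0.01972551]
```

View pics/sc5c.png

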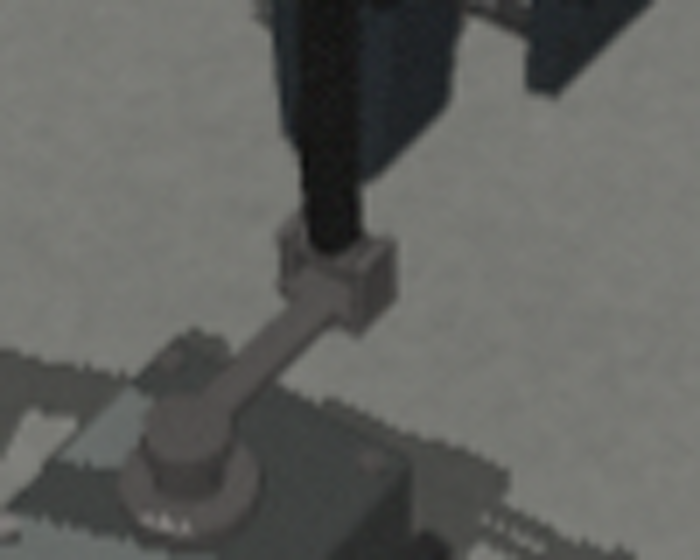

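The handle now stands vertical in the view, from (333,245) straight up, and the pads have slid outward along it. I'll open and re-centre on the handle.

send_rows(
  commands=[
    [[0, 0, 0, 0, 0, 0], [0, 0, 0, 0, 0, 0], [0, 0, 0, 0, 0, 0], [-0.45, 0, 0, 0, 0, 0], [-0.45, 0, 0, 0, 0, 0], [-0.45, 0, 0, 0, 0, 0]],
  ],
  jaw=0,
)

```text
time_s: 7.82
ee_pos: [549.2, 182.0, 182.5]
ee_rot: [167.8, 90.0, 167.8]
force: [0.5, -0.1, -1.2]
gripper_width: 45.5
```

```bash
python3 - <<'E'
from h import *
from workcell import env
sent([-.45,0,0,0,0,0])
s=env.state(); print(s['ee_pos'],s['force'],s['gripper_width'],s['torque'])
for n in ("scene","top","wrist"):
  p,D=env.grab_frame(n);c=env.get_calibration(n);K=c["mtx"];T=c["camera_from_world"]
  np.savez(n+"6.npz",p=p,d=D,K=K,T=T)
  if n=="scene":cv2.imwrite("pics/sc6c.png",cv2.resize(p[140:220,200:300],None,fx=7,fy=7,interpolation=2)[:,:,::-1])
  if n=="wrist":cv2.imwrite("pics/w6.png",p[:,:,::-1])
  vv,uu=np.mgrid[0:384,0:512]; P=np.stack([(uu-K[0,2])/K[0,0]*D,-(vv-K[1,2])/K[1,1]*D,-D],-1)
  W=(P-T[:3,3])@T[:3,:3]
  for z0 in (115,130,145,158):
    k=(W[...,2]>z0)&(W[...,2]<z0+13)&(abs(W[...,0]-550)<14)&(abs(W[...,1]-168)<18)&(D>0)
    q=W[k]
    if len(q): print(n,z0,len(q),q.min(0).round(1),q.max(0).round(1),q.mean(0).round(1))
E
```

```text
cmd [549.7 182.  183. ]
[[ 0. -0.  1.]
 [ 0.  1.  0.]
 [-1.  0.  0.]]
[549.23043908 182.00531252 182.49237557] [ 0.52877041 -0.05637631 -1.1870438 ] 45.506324239773214 [-0.14098995  0.092372    0.00346945]
scene 115 36 [548.1 157.6 115. ] [558.2 169.7 128. ] [554.1 161.4 121.3]
scene 130 39 [545.3 155.5 130. ] [558.  170.  142.5] [553.9 160.3 136.2]
scene 145 43 [542.  154.5 145. ] [558.9 165.9 158. ] [553.6 158.9 151.2]
scene 158 56 [542.9 153.8 158.4] [558.  170.6 166.1] [551.3 160.5 162.8]
wrist 115 110 [541.6 167.7 115. ] [557.1 175.8 127.8] [549.5 173.4 122. ]
wrist 130 124 [541.3 165.2 130. ] [557.4 174.9 142.9] [549.4 171.9 136.5]
wrist 145 158 [541.6 163.4 145. ] [557.5 173.2 157.9] [549.3 170.4 151.8]
wrist 158 359 [541.8 156.5 158.1] [557.3 171.6 166.6] [549.3 165.1 163.6]
```

View pics/sc6c.png

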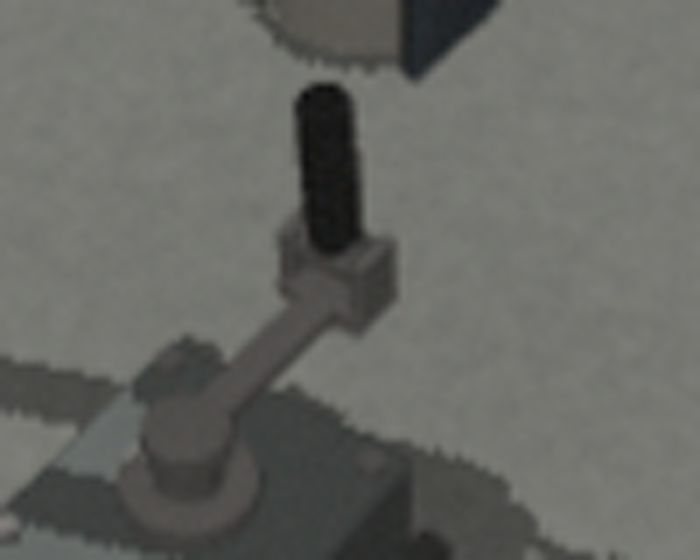

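View pics/w6.png

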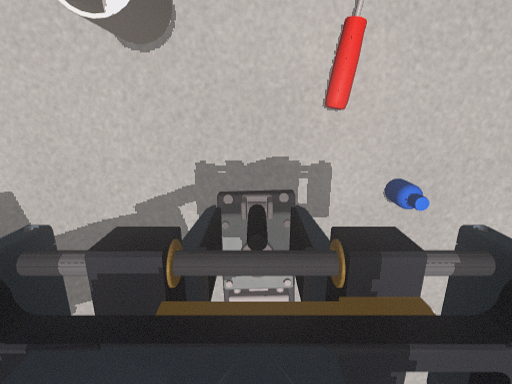

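The handle is nearly upright: its outer edge runs from y 175.8 at z 121 to y 171.6 at z 164, so it still leans about 0.08 rad. I'll regrip centred and firmer, and pull to the stop.

send_rows(
  commands=[
    [[0, -0.17, 0, 0, 0, 0], [0.2, -0.17, 0, 0, 0, 0], [0.41, -0.17, 0, 0, 0, 0], [0.41, -0.17, 0, 0, 0, 0]],
  ],
)

```text
time_s: 8.48
ee_pos: [548.3, 163.6, 140.2]
ee_rot: [-161.6, 89.7, -161.7]
force: [-0.1, -0.7, -0.1]
gripper_width: 45.7
```

send_rows(
  commands=[
    [[0, 0, 0, 0, 0, 0], [0, 0, 0, 0, 0, 0], [0, 0, 0, 0, 0, 0], [0, 0, 0, 0, 0, 0], [0, 0, 0, 0, 0, 0]],
  ],
  jaw=1,
  force=25,
)

```text
time_s: 9.1
ee_pos: [549.8, 165.0, 142.5]
ee_rot: [21.8, 90.0, 21.8]
force: [-1.4, -0.2, 3.1]
gripper_width: 15.1
```

send_rows(
  commands=[
    [[0, 0.015, 0, 0, 0, 0], [0, 0.03, 0, 0, 0, 0], [0, 0.03, 0, 0, 0, 0], [0, 0.03, 0, 0, 0, 0]],
  ],
)

```text
time_s: 9.6
ee_pos: [549.8, 166.5, 142.6]
ee_rot: [-79.1, 89.8, -79.0]
force: [-0.6, -4.0, 6.0]
gripper_width: 15.3
```

send_rows(
  commands=[
    [[0, 0.015, 0, 0, 0, 0], [0, 0.03, 0, 0, 0, 0], [0, 0.03, 0, 0, 0, 0], [0, 0.03, 0, 0, 0, 0]],
  ],
)

```text
time_s: 10.1
ee_pos: [549.8, 168.9, 142.6]
ee_rot: [-84.0, 89.8, -84.0]
force: [-0.5, -5.9, 5.4]
gripper_width: 14.9
```

send_rows(
  commands=[
    [[0, 0.015, 0, 0, 0, 0], [0, 0.03, 0, 0, 0, 0], [0, 0.03, 0, 0, 0, 0]],
  ],
)

```text
time_s: 10.48
ee_pos: [549.7, 170.9, 142.5]
ee_rot: [-88.3, 89.7, -88.2]
force: [-0.6, -8.4, 5.7]
gripper_width: 15.1
```

```bash
python3 - <<'E'
from h import *
from workcell import env
sent([.41,-.17,0,0,0,0])
for i in range(3):sent([0,.03,0,0,0,0])
s=env.state(); print(s['ee_pos'],s['force'],s['gripper_width'],s['torque'])
n="wrist"
p,D=env.grab_frame(n);c=env.get_calibration(n);K=c["mtx"];T=c["camera_from_world"]
vv,uu=np.mgrid[0:384,0:512]; P=np.stack([(uu-K[0,2])/K[0,0]*D,-(vv-K[1,2])/K[1,1]*D,-D],-1)
W=(P-T[:3,3])@T[:3,:3]
for z0 in (113,118,124,130,136,142,148):
    k=(W[...,2]>z0)&(W[...,2]<z0+6)&(abs(W[...,0]-550)<9)&(abs(W[...,1]-168)<18)&(D>0)
    q=W[k]
    if len(q): print(n,z0,len(q),q.min(0).round(1),q.max(0).round(1),q.mean(0).round(1))
p,D=env.grab_frame("scene");cv2.imwrite("pics/sc7c.png",cv2.resize(p[140:220,200:300],None,fx=7,fy=7,interpolation=2)[:,:,::-1])
E
```

```text
cmd [549.7 165.  142. ]
[[ 0. -0.  1.]
 [ 0.  1.  0.]
 [-1.  0.  0.]]
cmd [549.7 168.  142. ]
[[ 0. -0.  1.]
 [ 0.  1.  0.]
 [-1.  0.  0.]]
cmd [549.7 171.  142. ]
[[ 0. -0.  1.]
 [ 0.  1.  0.]
 [-1.  0.  0.]]
cmd [549.7 174.  142. ]
[[ 0. -0.  1.]
 [ 0.  1.  0.]
 [-1.  0.  0.]]
[549.74884408 170.94079709 142.45059997] [-0.59072976 -8.42253747  5.7118998 ] 15.052004266365191 [-1.86461231  0.23906426  0.02093636]
wrist 113 51 [541.1 168.5 113. ] [557.5 177.2 118.8] [549.2 175.2 115.7]
wrist 118 61 [541.4 169.7 118.2] [557.1 177.5 124. ] [549.3 175.1 122.2]
wrist 124 51 [542.3 169.8 124.1] [557.  177.1 129.5] [549.2 175.4 126.7]
wrist 130 80 [541.  168.4 130.6] [557.4 177.2 135.9] [549.2 174.9 133.2]
wrist 136 55 [541.4 171.4 136.1] [557.1 177.2 142. ] [549.1 175.5 138.8]
wrist 142 102 [541.5 169.7 142.1] [557.  177.3 148. ] [549.1 175.1 144.6]
wrist 148 86 [541.8 171.  148.2] [556.6 177.3 154. ] [549.4 175.5 151.7]
```

View pics/sc7c.png

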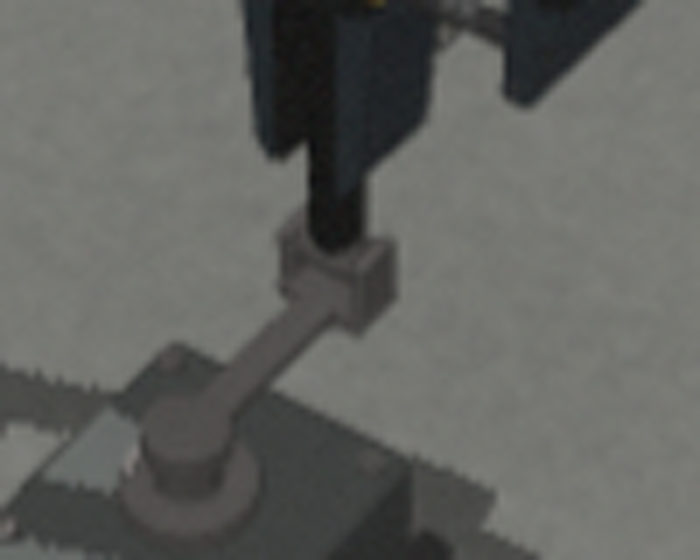

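The handle is now against its stop: the edge is constant at y 177.3 from z 113 to 154, and the outward force has risen to 8 N. Next I wind clockwise along the arc about (550, 98), turning the tool with it and keeping a slight outward bias.

send_rows(
  commands=[
    [[0, -0.003, 0.066, 0.0139, 0, 0], [0, -0.012, 0.132, 0.0278, 0, 0], [0, -0.026, 0.197, 0.0417, 0, 0], [0, -0.046, 0.26, 0.0556, 0, 0], [0, -0.071, 0.321, 0.0694, 0, 0], [0, -0.102, 0.38, 0.0833, 0, 0], [0, -0.102, 0.38, 0.0833, 0, 0]],
  ],
)

```text
time_s: 11.45
ee_pos: [585.2, 162.0, 142.4]
ee_rot: [-119.0, 89.6, -149.0]
force: [-6.8, -5.3, 9.1]
gripper_width: 15.4
```

```bash
cat > chk.py <<'E'
from h import *
from workcell import env
import sys
A=np.array([550,98.])
def chk():
    s=env.state(); v=s['ee_pos'][:2]-A; ph=np.degrees(np.arctan2(v[0],v[1])); r=np.linalg.norm(v)
    er=v/r; et=np.array([er[1],-er[0]])
    print("phi %.2f r %.1f z %.1f | Frad %.1f Ftan %.1f Fz %.1f w %.1f t %.2f"%(ph,r,s['ee_pos'][2],s['force'][:2]@er,s['force'][:2]@et,s['force'][2],s['gripper_width'],s['time_s']), s['qpos'].round(0))
E
python3 - <<'E'
from chk import *
sent([0,-.102,.38,.0833,0,0]); chk()
p,D=env.grab_frame("scene");cv2.imwrite("pics/sc8c.png",cv2.resize(p[140:280,150:300],None,fx=4,fy=4,interpolation=2)[:,:,::-1])
E
```

```text
cmd [587.7 163.8 142. ]
[[ 0.     0.5    0.866]
 [ 0.     0.866 -0.5  ]
 [-1.     0.     0.   ]]
phi 28.84 r 73.0 z 142.4 | Frad -8.0 Ftan -3.4 Fz 9.1 w 15.4 t 11.45 [14. 24. 91. -0. 65. 44.]
```

View pics/sc8c.png

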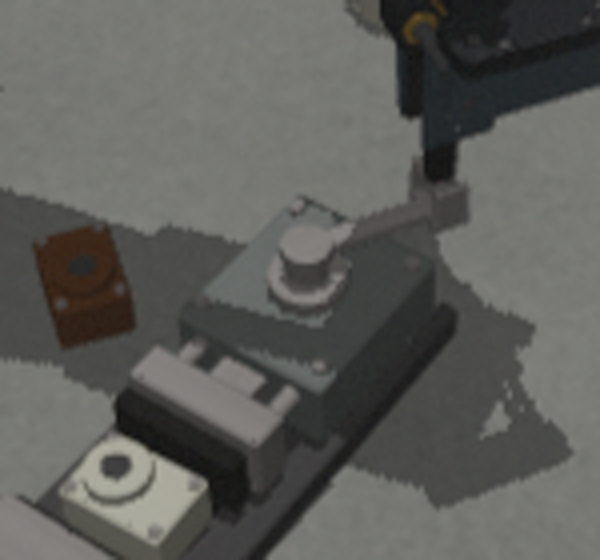

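The crank turns with the handle upright at (437,165). The jaw has advanced and the force is as expected. The same rows repeat in the turned tool frame.

send_rows(
  commands=[
    [[0, -0.003, 0.066, 0.0139, 0, 0], [0, -0.012, 0.132, 0.0278, 0, 0], [0, -0.026, 0.197, 0.0417, 0, 0], [0, -0.046, 0.26, 0.0556, 0, 0], [0, -0.071, 0.321, 0.0694, 0, 0], [0, -0.102, 0.38, 0.0833, 0, 0]],
  ],
)

```text
time_s: 12.25
ee_pos: [611.7, 136.8, 142.4]
ee_rot: [-130.2, 89.5, 169.7]
force: [-10.1, 2.8, 9.1]
gripper_width: 15.1
```

```bash
python3 - <<'E'
from chk import *
sent([0,-.102,.38,.0833,0,0]); chk()
for n in ("scene","top"):
  p,D=env.grab_frame(n);c=env.get_calibration(n);K=c["mtx"];T=c["camera_from_world"]
  if n=="scene":cv2.imwrite("pics/sc9c.png",cv2.resize(p[160:300,130:280],None,fx=4,fy=4,interpolation=2)[:,:,::-1])
  else: 
    cv2.imwrite("pics/t9c.png",cv2.resize(p[150:230,250:380],None,fx=5,fy=5,interpolation=2)[:,:,::-1])
    for v in (184,196): print([(u,)+tuple(int(round(a)) for a in back(K,T,u,v,D[v,u])[1:]) for u in range(312,343)])
E
```

```text
cmd [615.5 135.9 142. ]
[[ 0.     0.866  0.501]
 [ 0.     0.501 -0.866]
 [-1.     0.     0.   ]]
phi 57.80 r 72.9 z 142.4 | Frad -7.0 Ftan -7.7 Fz 9.1 w 15.1 t 12.25 [11. 26. 88.  0. 66. 72.]
[(312, 74, 567), (313, 73, 566), (314, 72, 568), (315, 71, 568), (316, 69, 567), (317, 68, 567), (318, 67, 570), (319, 66, 570), (320, 64, 568), (321, 64, 569), (322, 62, 568), (323, 61, 569), (324, 60, 570), (325, -36, 51), (326, -39, 48), (327, -40, 53), (328, -44, 47), (329, -46, 48), (330, -49, 49), (331, -51, 51), (332, -54, 49), (333, -57, 49), (334, -65, 23), (335, -68, 19), (336, -68, 29), (337, -69, 40), (338, -69, 51), (339, -69, 61), (340, -72, 62), (341, -75, 60), (342, -77, 61)]
[(312, 75, 569), (313, 74, 569), (314, 72, 568), (315, 71, 569), (316, 70, 573), (317, 69, 573), (318, 68, 576), (319, 67, 575), (320, 66, 573), (321, 65, 574), (322, 64, 576), (323, 62, 576), (324, 61, 573), (325, 60, 574), (326, 58, 574), (327, 57, 574), (328, 56, 574), (329, -44, 58), (330, -47, 58), (331, -49, 59), (332, -52, 55), (333, -56, 48), (334, -59, 48), (335, -68, 18), (336, -69, 22), (337, -70, 31), (338, -70, 45), (339, -69, 59), (340, -72, 59), (341, -74, 60), (342, -76, 61)]
```

View pics/sc9c.png

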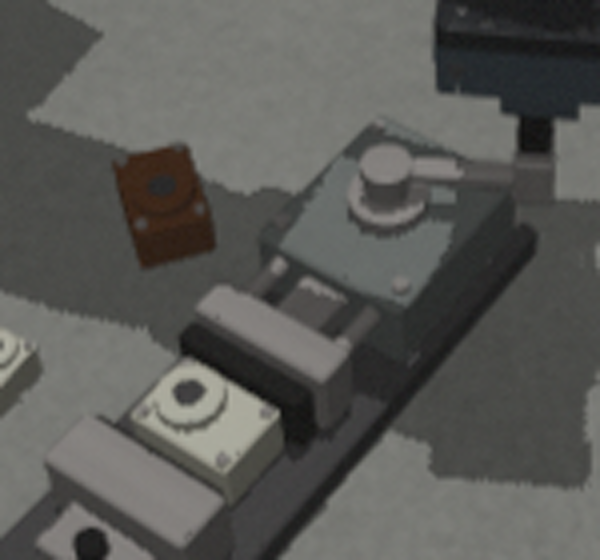

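View pics/t9c.png

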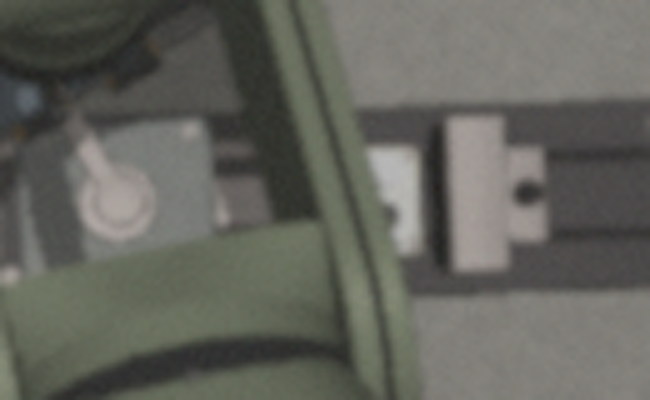

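The pad has reached the case and moved it: its far edge went from y −53 to about −59, and the far jaw is at −69.5. So about 10 mm, or 0.5 rad, is left. I'll go 20° further, then slow down.

send_rows(
  commands=[
    [[0, -0.003, 0.066, 0.0139, 0, 0], [0, -0.012, 0.132, 0.0278, 0, 0], [0, -0.022, 0.183, 0.0389, 0, 0], [0, -0.029, 0.209, 0.0444, 0, 0], [0, -0.037, 0.235, 0.05, 0, 0]],
  ],
)

```text
time_s: 12.98
ee_pos: [620.5, 115.9, 142.4]
ee_rot: [-128.8, 89.5, 153.2]
force: [-8.9, 4.7, 9.4]
gripper_width: 15.1
```

```bash
python3 - <<'E'
from chk import *
sent([0,-.037,.235,.05,0,0]); chk()
for f in (1.5,3,4.5,6): print(f,(.76*(np.cos(np.radians(f))-1)).round(4),(.76*np.sin(np.radians(f))).round(4),round(f/360,4))
E
```

```text
cmd [624.1 113.7 142. ]
[[ 0.     0.978  0.209]
 [ 0.     0.209 -0.978]
 [-1.     0.     0.   ]]
phi 75.73 r 72.7 z 142.4 | Frad -7.5 Ftan -6.7 Fz 9.4 w 15.1 t 12.97 [ 9. 26. 88.  0. 66. 87.]
1.5 -0.0003 0.0199 0.0042
3 -0.001 0.0398 0.0083
4.5 -0.0023 0.0596 0.0125
6 -0.0042 0.0794 0.0167
```

send_rows(
  commands=[
    [[0, 0, 0.02, 0.0042, 0, 0], [0, -0.001, 0.04, 0.0083, 0, 0]],
  ],
)

```text
time_s: 13.22
ee_pos: [621.3, 112.2, 142.5]
ee_rot: [-128.7, 89.5, 150.3]
force: [-9.0, 5.2, 8.5]
gripper_width: 15.4
```

```bash
python3 -c "
from chk import *
sent([0,-.001,.04,.0083,0,0]); chk()"
```

```text
cmd [624.8 109.8 142. ]
[[ 0.     0.988  0.157]
 [ 0.     0.157 -0.988]
 [-1.     0.     0.   ]]
phi 78.70 r 72.7 z 142.5 | Frad -7.8 Ftan -6.8 Fz 8.5 w 15.4 t 13.22 [ 9. 26. 88.  0. 66. 90.]
```

send_rows(
  commands=[
    [[0, 0, 0.02, 0.0042, 0, 0], [0, -0.001, 0.04, 0.0083, 0, 0]],
  ],
)

```text
time_s: 13.48
ee_pos: [621.9, 108.5, 142.4]
ee_rot: [-128.8, 89.5, 147.2]
force: [-8.4, 6.0, 8.8]
gripper_width: 15.2
```

```bash
python3 -c "
from chk import *
sent([0,-.001,.04,.0083,0,0]); chk()"
```

```text
cmd [625.4 105.8 142. ]
[[ 0.     0.994  0.106]
 [ 0.     0.106 -0.994]
 [-1.     0.     0.   ]]
phi 81.69 r 72.7 z 142.4 | Frad -7.4 Ftan -7.2 Fz 8.8 w 15.2 t 13.47 [ 9. 26. 88.  0. 66. 93.]
```

send_rows(
  commands=[
    [[0, 0, 0.02, 0.0042, 0, 0], [0, -0.001, 0.04, 0.0083, 0, 0]],
  ],
)

```text
time_s: 13.72
ee_pos: [622.3, 104.8, 142.4]
ee_rot: [-129.2, 89.5, 143.8]
force: [-8.4, 7.5, 8.7]
gripper_width: 15.3
```

```bash
python3 -c "
from chk import *
sent([0,-.001,.04,.0083,0,0]); chk()
p,D=env.grab_frame('scene');cv2.imwrite('pics/sc10c.png',cv2.resize(p[220:310,130:230],None,fx=6,fy=6,interpolation=2)[:,:,::-1])"
```

```text
cmd [625.7 101.9 142. ]
[[ 0.     0.999  0.054]
 [ 0.     0.054 -0.999]
 [-1.     0.     0.   ]]
phi 84.67 r 72.6 z 142.4 | Frad -7.7 Ftan -8.2 Fz 8.7 w 15.3 t 13.72 [ 8. 26. 88.  0. 66. 95.]
```

View pics/sc10c.png

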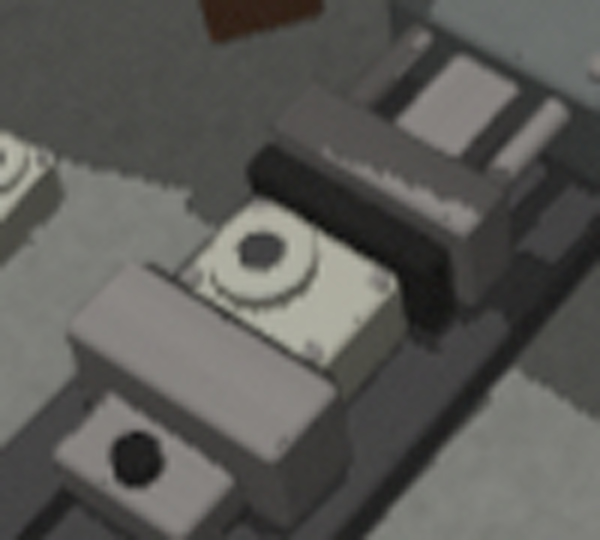

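The case (310,280) is now at or close to the far jaw and the push is starting to rise. Continuing in 3° steps.

send_rows(
  commands=[
    [[0, 0, 0.02, 0.0042, 0, 0], [0, -0.001, 0.04, 0.0083, 0, 0]],
  ],
)

```text
time_s: 14.02
ee_pos: [622.5, 101.0, 142.4]
ee_rot: [-129.4, 89.5, 140.6]
force: [-8.0, 6.9, 7.9]
gripper_width: 15.0
```

```bash
python3 -c "
from chk import *
sent([0,-.001,.04,.0083,0,0]); chk()
"
```

```text
cmd [625.8  97.9 142. ]
[[ 0.     1.     0.001]
 [ 0.     0.001 -1.   ]
 [-1.     0.    -0.   ]]
phi 87.63 r 72.6 z 142.4 | Frad -7.8 Ftan -7.2 Fz 7.9 w 15.0 t 14.03 [ 8. 26. 88.  0. 66. 98.]
```

send_rows(
  commands=[
    [[0, 0, 0.02, 0.0042, 0, 0], [0, -0.001, 0.04, 0.0083, 0, 0]],
  ],
)

```text
time_s: 14.28
ee_pos: [622.6, 97.2, 142.4]
ee_rot: [-129.4, 89.5, 137.6]
force: [-7.4, 8.2, 8.2]
gripper_width: 15.4
```

```bash
python3 -c "
from chk import *
sent([0,-.001,.04,.0083,0,0]); chk()
p,D=env.grab_frame('scene');c=env.get_calibration('scene');np.savez('scene11.npz',p=p,d=D,K=c['mtx'],T=c['camera_from_world']);cv2.imwrite('pics/sc11c.png',cv2.resize(p[220:310,130:230],None,fx=6,fy=6,interpolation=2)[:,:,::-1])"
```

```text
cmd [625.7  93.9 142. ]
[[ 0.     0.999 -0.051]
 [ 0.    -0.051 -0.999]
 [-1.     0.    -0.   ]]
phi 90.67 r 72.6 z 142.4 | Frad -7.4 Ftan -8.1 Fz 8.2 w 15.4 t 14.28 [  8.  26.  88.   0.  66. 100.]
```

View pics/sc11c.png

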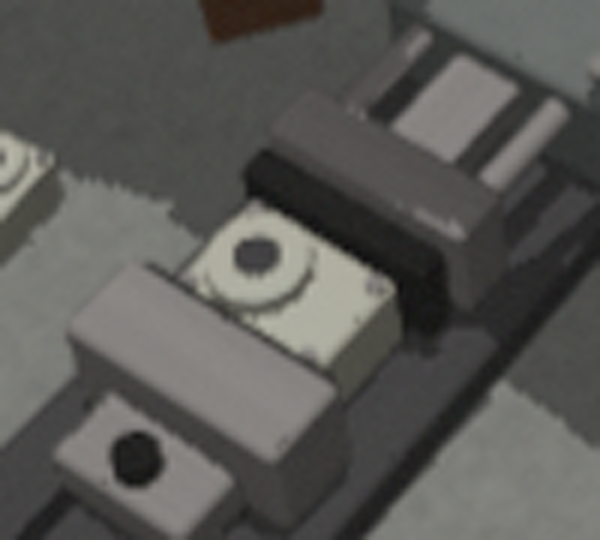

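The case still moved freely (its corner went from (405,290) to (400,300)) and the lag is steady at 2.3°, so there is no hard contact yet.

send_rows(
  commands=[
    [[0, 0, 0.02, 0.0042, 0, 0], [0, -0.001, 0.04, 0.0083, 0, 0]],
  ],
)

```text
time_s: 14.58
ee_pos: [622.4, 93.4, 142.4]
ee_rot: [-129.8, 89.5, 134.3]
force: [-8.2, 8.9, 8.3]
gripper_width: 15.3
```

```bash
python3 -c "
from chk import *
sent([0,-.001,.04,.0083,0,0]); chk()
"
```

```text
cmd [625.4  89.9 142. ]
[[ 0.     0.995 -0.103]
 [ 0.    -0.103 -0.995]
 [-1.     0.    -0.   ]]
phi 93.61 r 72.6 z 142.4 | Frad -8.8 Ftan -8.3 Fz 8.3 w 15.3 t 14.57 [  7.  26.  88.   0.  66. 103.]
```

send_rows(
  commands=[
    [[0, 0, 0.02, 0.0042, 0, 0], [0, -0.001, 0.04, 0.0083, 0, 0]],
  ],
)

```text
time_s: 14.82
ee_pos: [622.1, 90.0, 142.5]
ee_rot: [-133.5, 89.5, 127.5]
force: [-6.9, 10.4, 8.7]
gripper_width: 15.5
```

```bash
python3 -c "
from chk import *
sent([0,-.001,.04,.0083,0,0]); chk()
"
```

```text
cmd [624.9  85.9 142. ]
[[ 0.     0.988 -0.154]
 [ 0.    -0.154 -0.988]
 [-1.     0.    -0.   ]]
phi 96.34 r 72.5 z 142.5 | Frad -8.0 Ftan -9.5 Fz 8.7 w 15.5 t 14.82 [  7.  26.  88.   1.  66. 106.]
```

The lag is starting to rise (2.34° to 2.66°), so contact is at about φ ≈ 95°. I aim for about φ ≈ 101°, with roughly +1.4° lag and +4.3 N push.

send_rows(
  commands=[
    [[0, 0, 0.02, 0.0042, 0, 0], [0, -0.001, 0.04, 0.0083, 0, 0]],
  ],
)

```text
time_s: 15.08
ee_pos: [621.6, 86.7, 142.5]
ee_rot: [-137.1, 89.4, 120.9]
force: [-7.1, 11.6, 7.5]
gripper_width: 15.6
```

```bash
python3 -c "
from chk import *
sent([0,-.001,.04,.0083,0,0]); chk()
"
```

```text
cmd [624.2  82.  142. ]
[[ 0.     0.979 -0.206]
 [ 0.    -0.206 -0.979]
 [-1.     0.    -0.   ]]
phi 98.98 r 72.5 z 142.5 | Frad -8.8 Ftan -10.4 Fz 7.5 w 15.6 t 15.07 [  7.  26.  88.   1.  66. 108.]
```

send_rows(
  commands=[
    [[0, 0, 0.013, 0.0028, 0, 0], [0, -0.0005, 0.0265, 0.0056, 0, 0], [0, -0.0005, 0.0265, 0.0056, 0, 0]],
  ],
)

```text
time_s: 15.45
ee_pos: [621.1, 84.5, 142.5]
ee_rot: [-138.5, 89.4, 117.6]
force: [-7.0, 11.6, 7.3]
gripper_width: 14.9
```

```bash
python3 -c "
from chk import *
sent([0,-.0005,.0265,.0056,0,0]); chk()
for n in ('scene','wrist'):
  p,D=env.grab_frame(n);c=env.get_calibration(n);np.savez(n+'12.npz',p=p,d=D,K=c['mtx'],T=c['camera_from_world'])
  if n=='scene':cv2.imwrite('pics/sc12c.png',cv2.resize(p[150:310,120:290],None,fx=3.7,fy=3.7,interpolation=2)[:,:,::-1])
chk()"
```

```text
cmd [623.6  79.4 142. ]
[[ 0.     0.971 -0.24 ]
 [ 0.    -0.24  -0.971]
 [-1.     0.    -0.   ]]
phi 100.74 r 72.4 z 142.5 | Frad -9.0 Ftan -10.1 Fz 7.3 w 14.9 t 15.45 [  6.  26.  88.   1.  66. 110.]
phi 100.74 r 72.4 z 142.5 | Frad -8.0 Ftan -9.9 Fz 8.1 w 15.4 t 15.55 [  6.  26.  88.   1.  66. 110.]
```

View pics/sc12c.png

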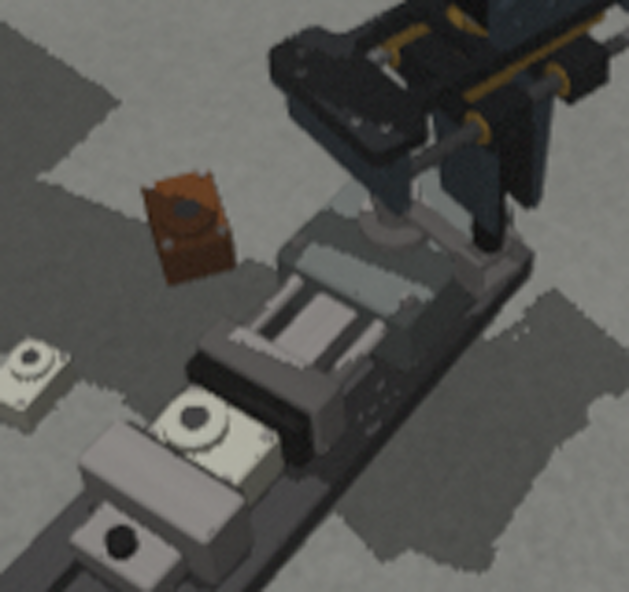

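send_rows(
  commands=[
    [[0, 0, 0.0135, 0.0028, 0, 0]],
  ],
)

```text
time_s: 15.68
ee_pos: [621.0, 83.6, 142.5]
ee_rot: [-140.5, 89.4, 114.5]
force: [-6.3, 12.6, 5.7]
gripper_width: 15.1
```

```bash
python3 -c "
from chk import *
sent([0,0,.0135,.0028,0,0]); chk()
from h import *
def W(n):
  p,D,K,T=load(n); vv,uu=np.mgrid[0:384,0:512]; P=np.stack([(uu-K[0,2])/K[0,0]*D,-(vv-K[1,2])/K[1,1]*D,-D],-1); return p,(P-T[:3,3])@T[:3,:3],D
p,w,D=W('wrist12')
for z0 in (113,118,124,130,136,142,148):
    k=(w[...,2]>z0)&(w[...,2]<z0+6)&(abs(w[...,0]-617)<22)&(abs(w[...,1]-84)<8)&(D>0)
    q=w[k]
    if len(q): print(z0,len(q),q.min(0).round(1),q.max(0).round(1))
"
```

```text
cmd [623.2  78.1 142. ]
[[ 0.     0.966 -0.257]
 [ 0.    -0.257 -0.966]
 [-1.     0.    -0.   ]]
phi 101.46 r 72.4 z 142.5 | Frad -8.7 Ftan -11.1 Fz 5.7 w 15.1 t 15.68 [  6.  26.  88.   1.  66. 111.]
113 46 [618.9  77.4 113. ] [626.9  91.4 119. ]
118 59 [616.8  76.8 118. ] [627.1  91.8 123.9]
124 49 [619.5  77.5 124.2] [627.   90.7 129.6]
130 78 [618.1  76.9 130.2] [627.   91.3 135.6]
136 57 [618.2  76.9 136.1] [626.8  91.8 141.9]
142 114 [606.6  77.  142. ] [638.8  91.7 147.9]
148 103 [618.   76.9 148. ] [639.   91.1 154. ]
```

The handle is still vertical, with its outer edge at x 627 at every height. The moving push is 11.1 N against about 7.4 N free, which is roughly 13–15 N of clamping. I'll relax the push, open, and lift away.

send_rows(
  commands=[
    [[0, -0.01, -0.02, 0, 0, 0], [0, -0.015, -0.04, 0, 0, 0], [0, -0.015, -0.04, 0, 0, 0]],
  ],
)

```text
time_s: 16.05
ee_pos: [621.1, 83.8, 142.5]
ee_rot: [-106.1, 89.8, 149.0]
force: [-4.7, 3.0, 7.2]
gripper_width: 15.2
```

send_rows(
  commands=[
    [[0, 0, 0, 0, 0, 0], [0, 0, 0, 0, 0, 0], [0, 0, 0, 0, 0, 0], [0, 0, 0, 0, 0, 0]],
  ],
  jaw=0,
)

```text
time_s: 16.55
ee_pos: [622.9, 82.2, 141.7]
ee_rot: [-73.6, 90.0, -178.5]
force: [0.2, 0.1, -1.0]
gripper_width: 45.5
```

send_rows(
  commands=[
    [[-0.2, 0, 0, 0, 0, 0], [-0.5, 0, 0, 0, 0, 0], [-0.9, 0, 0, 0, 0, 0], [-1, 0, 0, 0, 0, 0], [-1, 0, 0, 0, 0, 0]],
  ],
)

```text
time_s: 17.18
ee_pos: [622.8, 82.2, 241.9]
ee_rot: [120.8, 90.0, 15.9]
force: [0.3, 0.3, 0.3]
gripper_width: 45.7
```

```bash
python3 -c "
from chk import *
sent([0,-.015,-.04,0,0,0]); sent([-1,0,0,0,0,0]);chk()
for n in ('scene','wrist'):
  p,D=env.grab_frame(n);c=env.get_calibration(n);np.savez(n+'13.npz',p=p,d=D,K=c['mtx'],T=c['camera_from_world'])
  cv2.imwrite('pics/w13.png',p[:,:,::-1])
  if n=='scene':cv2.imwrite('pics/sc13c.png',cv2.resize(p[150:310,120:290],None,fx=3.7,fy=3.7,interpolation=2)[:,:,::-1])
  K=c['mtx'];T=c['camera_from_world']; vv,uu=np.mgrid[0:384,0:512]; P=np.stack([(uu-K[0,2])/K[0,0]*D,-(vv-K[1,2])/K[1,1]*D,-D],-1); w=(P-T[:3,3])@T[:3,:3]
  for z0 in (113,124,136,148,158):
    k=(w[...,2]>z0)&(w[...,2]<z0+8)&(abs(w[...,0]-617)<20)&(abs(w[...,1]-84)<18)&(D>0)
    q=w[k]
    if len(q): print(n,z0,len(q),q.min(0).round(1),q.max(0).round(1))
"
```

```text
cmd [622.8  82.3 142. ]
[[ 0.     0.966 -0.257]
 [ 0.    -0.257 -0.966]
 [-1.     0.    -0.   ]]
cmd [622.8  82.3 242. ]
[[ 0.     0.966 -0.257]
 [ 0.    -0.257 -0.966]
 [-1.     0.    -0.   ]]
phi 102.22 r 74.5 z 241.9 | Frad 0.2 Ftan -0.3 Fz 0.3 w 45.7 t 17.18 [  6.  22.  79.   0.  78. 111.]
scene 113 27 [613.9  75.3 113.1] [627.1  85.4 120.7]
scene 124 28 [613.9  74.8 124. ] [627.6  89.2 132. ]
scene 136 31 [614.4  74.  136.1] [627.2  88.8 143.4]
scene 148 31 [613.5  74.9 148.4] [627.9  89.6 155.8]
scene 158 63 [612.   74.9 158.1] [627.1  89.7 165.4]
wrist 113 18 [621.3  76.6 113.2] [626.5  89.7 120.8]
wrist 124 22 [620.6  76.  124. ] [626.4  90.6 131.9]
wrist 136 32 [616.8  75.8 136.3] [626.7  90.2 143.9]
wrist 148 37 [617.9  75.8 150.6] [626.7  91.8 155.8]
wrist 158 220 [610.9  76.2 158.1] [626.5  91.5 165.4]
```

View pics/sc13c.png

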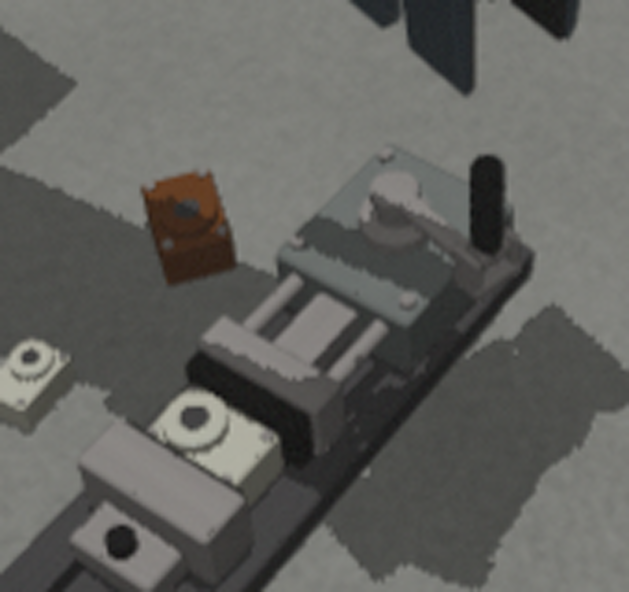

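The handle is free and upright (edge x 626.6 at every height), the case sits flat between the pad and the far jaw, and the tool is clear above. Handing in.

```bash
python3 -c "
from workcell import env
s=env.state(); print(s['time_s'],s['force'],s['qvel'].round(3)); print(env.job_done())"
```

```text
17.275 [-0.19123013  0.24113116 -0.19423745] [0.03  0.392 0.337 0.069 0.193 0.031]
the job is handed in; nothing more can be done
None
```

I unfolded the handle to its stop, wound the crank clockwise about 100° with the handle gripped upright, and released the case clamped. I handed the job in at 17.3 s. No verdict was reported.

**Unfolding:** The first pull left the handle leaning about 0.08 rad inward. I gripped it again and pulled until the outward force rose to 8 N and its edge was vertical.

**Clamping force:** I estimate 10–16 N. I inferred this from the push at the handle; nothing measured it directly.
- **Push:** it rose from about 7–8 N running free to 11.1 N, which gives roughly 10–15 N of clamping.
- **Crank angle:** about 6.5° past the contact I felt gives roughly 16 N.
- **Tool lag:** this reads lower, around 10 N.
- **Contact point:** the case met the far jaw at about 95°, where I had predicted 86° from the camera gaps. That is about 3 mm later than the pictures suggested.

**Final checks:**
- The released handle was vertical within camera accuracy.
- The case looked flat between the pad and the far jaw.
- The tool was about 80 mm above the handle, with the force reading near zero.
- The tool stayed well clear of the mug, screwdriver, glue and tape, but I did not measure their positions again at the end.

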